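# Let a mandarin out of the lever feeder and ease its lid shut

## Robot

A 6-joint arm with a two-finger parallel gripper is mounted at the origin on the work surface. World frame = base frame: x ahead of the robot, y to its left, z up, the work surface at z = 0. Lengths are in m, angles in rad, forces in N, time in s.
With the tool pointing down it reaches from about 0.3 to 0.775 m from the base axis. Payload 14.6 kg.
Tool frame: the origin (TCP) lies midway between the tips of the shut fingers; the grasp point (between the pads) lies 19 mm behind it; z points along the fingers, y is the line along which they close (so a half turn about z gives the same grasp; the last joint's range is limited). The gripper opens to 94 mm and grips with 3 to 60 N. Pads are 16 mm wide; open, the fingers measure 119 mm over their backs; the gripper's body (75 mm by 177 mm) begins 78 mm behind the grasp point.
Start: joints at [-1.333, 0.3, 1.521, -0, 1.321, -0.067], TCP at [0.165, -0.525, 0.205] pointing down, gripper open.
Joint ranges: [-3.03, 3.03], [-0.79, 2.21], [0.23, 2.52], [-1.04, 4.18], [0, 3.07], [-2.55, 2.55]. Speed limits (rad/s): [2.22, 2.22, 2.57, 3.14, 3.14, 3.14].

## Interface

Orientations are given as [roll, pitch, yaw] about the fixed x, y, z axes, in that order (R = Rz(yaw) Ry(pitch) Rx(roll)).
In Python, from station import * gives the robot as it stands.
- The arm moves only by the tool send_rows, never from a script. Its argument "targets" is a list of rows, each an object of numbers: "x", "y", "z": the shift along the world's x, y, z in units of 0.2 m (1.0 is 0.2 m); "spin": the turn about the world's z in units of pi/2 rad (1.0 is pi/2 rad); "claw": the finger opening in mm, from 0 to 94. A call has 1 to 20 rows; each row shifts and turns the commanded pose from where the row before left it; what a row does not reach is not made up. A row lasts 1/10 s, in which the tool goes at most 50 mm and 8.59 degrees, less where a joint would pass 70% of its speed; a pose out of reach is approached as far as the arm can. A call with a number of a shift or a turn outside -1 to 1 is refused whole. A call with a gripper value outside its range is refused whole. The fingers move at their own pace and stop on an object; "force" is the grip in N (left out, the last holds). Time passes only in rows, so rows that do not move let the fingers close. It gives the time, the measured TCP pose, the force, the opening and the grip force at its end, in the units of the state.
- get_obs(): the state, without advancing time (a new reading comes with each control period).
- camera(name): name is "scene" or "side" or "wrist"; returns the picture (384x512x3 uint8, blue, green, red); there is no depth.
- camera_model(name): a dict with "fovy" (degrees; the focal length in pixels is half the picture's height over the tangent of half this angle, whatever the lens; pixels are square), "cx", "cy" (the principal point, pixels), "T" (4x4, takes a point from camera to world coordinates). Camera axes: x right, y down, z forward; pixel columns grow to the right and rows downward; lengths in m; the calibration is good to about 2 mm. The wrist camera is an equidistant fisheye: a pixel r from the principal point sees the ray r / f radians off the axis. A picture is of the moment at which its call begins: read the wrist's pose just before it. camera_model takes no time and is no camera call; for the wrist camera it gives the pose at the moment of the call.
- hand_in(): hands the job in; it is judged then, once.
The state is a dict: "time_s": time; "qpos": joint angles; "joint_vel": joint speeds; "tau": joint torques, N m; "ee_pos": TCP position; "eef_rot": TCP orientation; "force": force on the tool from outside, world axes, zero at the start; "moment": the same for the moment, N m; "grip_width": finger opening in m; "grip_force": force on a finger pad.
Only numpy, scipy, OpenCV 4.12 (cv2) and the standard library are available. Lean on these libraries where they do the work, as an engineer would, in place of code of your own. Each camera call takes 0.05 s, during which the arm holds its last target. There are 200 camera calls.

## Task

Press the fruit feeder's yellow lever paddle right down with the fingertips so that the blue lid stands wide open and the mandarin rolls out into the tray; then, with the fingers still on the paddle, ease it back up until the lid is fully shut, so that the lid does not slam, and move clear. Touch neither the lid nor the fruit, and leave everything else on the counter where it stands; nothing is picked up.

Things in the scene. Friction and masses are not known exactly. Their poses are not given: they have to be found in the camera images.
- feed_lever (a joint): Angle of the lever and, with it, of the outlet lid (both fixed to one shaft). 0 = lever up, lid shut; grows as the lever is pressed down, to 0.95 rad at the stop (lid wide open; the fruit fits under it from about 0.8). A return spring drives it back to 0: pressing mid-paddle takes 2 to 3 N at first, 6 to 8 N at the stop. Let go of, the lever flies up and the lid slams.
- paddle (a point): Centre of the upper face of the yellow paddle (46 mm wide along the shaft, 60 long, 8 thick), 125 mm from the shaft's axis; moves with the lever. At rest about 216 mm above the table, the face rising 0.45 rad away from the shaft (to feeder +y); level at joint 0.45; at the stop about 114 mm lower, falling 0.5 rad. Shifts at most 16 mm horizontally on the way. Its x axis is along the shaft.
- feeder: Fixed fruit feeder 450 mm long (y), 150 wide: open steel chute falling towards its -y, two red posts (172 high) with the lever shaft, white-floored tray at the low end. Origin: on the table under the shaft's middle, z up; shaft along x, 158 mm up. At rest the paddle's face centre is at x -95, y +111 mm, on the robot's side, clear of the chute (walls end below 130 mm there). Yaw varies by 0.3 rad either way.
- outlet_lid: Blue steel lid (flap), 60 mm wide, 78 long, 5 thick, hanging from the shaft between the red posts across the chute when shut; origin on the shaft's axis, mid-lid. It swings out and up towards the tray (feeder -y) as the lever goes down. Not to be touched by the robot.
- mandarin_center (a point): Centre of the orange mandarin, a ball of 56 mm, about 0.1 kg, waiting in the chute behind the shut lid. With the lid wide open it rolls by itself into the tray in about a second. Tray inside: x -65 to 65, y -251 to -104 mm in the feeder's frame, walls 55 mm high; there its centre lies about 41 to 47 mm above the table.
- mandarin: The same mandarin; the origin is a point on its skin and turns with it.
- jar0: Bystander: glass jar of red spice with aluminium cap, 52 mm across, 91 mm high, on the turntable. Origin: centre of its underside.
- jar1: Bystander: the same, yellow spice.
- jar2: Bystander: the same, brown spice.
- turntable: Wooden turntable, 250 mm across, 26 mm high, on the left; it stands fast. Origin: centre of its underside.
- steamer_lid: Bystander: round aluminium steamer lid with a knob, 210 mm across, 62 mm high, on the right near the robot. Origin: centre of its underside.
- mug: Bystander: empty blue enamel mug, 80 mm across, 85 mm high, between robot and feeder. Origin: centre of its underside.
- slotted_spoon: Bystander: flat steel slotted spoon, 275 mm long, lying on the right. Origin: under the handle's root, about its middle.
- rolling_pin: Bystander: wooden rolling pin, 290 mm long, 44 mm thick, lying crosswise (along y) behind the feeder. Origin: below its middle.
There are look-alikes about, which are no part of the job. There is more than one size of the mandarin; the job needs the smallest.

How it is judged:
On the way, in this order (a step that is already met when the one before it is completed fails the run):
1. the lever is pressed down until the lid stands wide open (joint above 0.8 rad) (value of joint feed_lever above 0.8 rad), for 0.2 s.
2. the mandarin is in the tray and the lid is shut again (x of mandarin_center in the frame of feeder between -0.07 and 0.07 m and y of mandarin_center in the frame of feeder between -0.255 and -0.1 m and z of mandarin_center in the frame of feeder below 0.06 m and value of joint feed_lever below 0.04 rad), for 0.2 s.
At the end, for the whole second after the job is handed in: The mandarin lies in the feeder's tray, still (below 0.05 m/s), and the lid is shut (joint below 0.04 rad) (all of step 2 and linear speed of mandarin below 0.05 m/s); the robot touches nothing.
It fails at once if the lid slams: it turns shut faster than 1.2 rad/s in the last 0.3 rad (value of joint feed_lever below 0.3 rad and velocity of joint feed_lever below -1.2 rad/s).
It fails at once if the robot touches the lid itself (contact force between any of the fingers, the arm and outlet_lid above 0.5 N).
It fails at once if the robot touches or carries the mandarin (contact force between any of the fingers, the arm and mandarin above 0.3 N or z of mandarin_center in the frame of feeder above 0.16 m).
It fails at once if a bystander is moved or lifted (more than 25 mm) (distance of any of jar0, jar1, jar2, steamer_lid, mug, slotted_spoon, rolling_pin from where it was at the start of the episode above 0.025 m).
It also fails if it takes over 40 s, if anything falls off the work surface, if the arm or the gripper's body presses on something with over 40 N, if the wrist force passes 120 N, or if a joint passes its speed limit or range.

## Working session

There is one attempt and no reset: what is moved stays moved. The work goes in short steps, Python scripts to look and compute and a tool call to move; the robot and the scene stay as the last step left them, time stands still between calls to the robot, and variables do not carry over. Pictures are saved under pics/ and viewed, at most 10 in all, crops included, and the job is handed in when it is done.

Besides the shell and the picture viewer there is one more tool, called after "Request:" as name(argument=value, ...) on one line, values as JSON. send_rows: Moves the arm, as the interface text tells. Its arguments: {"type":"object","properties":{"targets":{"type":"array"},"force":{"type":"number"}},"required":["targets"]}

```bash
mkdir -p pics; python3 - <<'E'
from station import *
import cv2,numpy as np
o=get_obs();print({k:np.round(v,3) for k,v in o.items()})
for n in("scene","side"):
    cv2.imwrite(f"pics/{n}0.png",camera(n));m=camera_model(n);print(n,m["fovy"],m["cx"],m["cy"],np.round(m["T"],3).tolist())
a=cv2.imread("pics/scene0.png");b=cv2.imread("pics/side0.png")
E
```

```text
{'time_s': np.float64(0.0), 'qpos': array([-1.333,  0.3  ,  1.522, -0.   ,  1.321, -0.067]), 'joint_vel': array([ 0.001,  0.001, -0.001, -0.001, -0.001, -0.002]), 'tau': array([ 3.0000e-03, -5.3180e+01, -3.5273e+01,  7.1000e-02,  2.4000e-02,
       -0.0000e+00]), 'ee_pos': array([ 0.165, -0.524,  0.205]), 'eef_rot': array([-3.14 , -0.   ,  0.305]), 'force': array([ 0.085, -0.632, -0.313]), 'moment': array([ 0.05 , -0.035,  0.004]), 'grip_force': np.float64(0.0), 'grip_width': np.float64(0.094)}
scene 53.447017392175084 254.15640103807834 192.17006428772842 [[-0.744, 0.44, -0.502, 1.19], [0.668, 0.466, -0.58, 0.758], [-0.021, -0.767, -0.641, 0.967], [0.0, 0.0, 0.0, 1.0]]
side 54.60828110595109 253.31929282382507 194.0635379025943 [[0.999, -0.03, 0.045, 0.476], [-0.054, -0.511, 0.858, -0.975], [-0.003, -0.859, -0.511, 0.755], [0.0, 0.0, 0.0, 1.0]]
```

View pics/scene0.png

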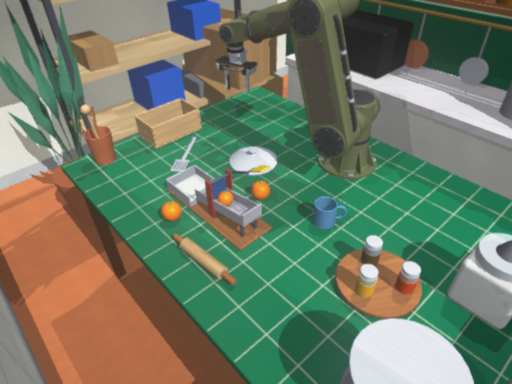

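View pics/side0.png

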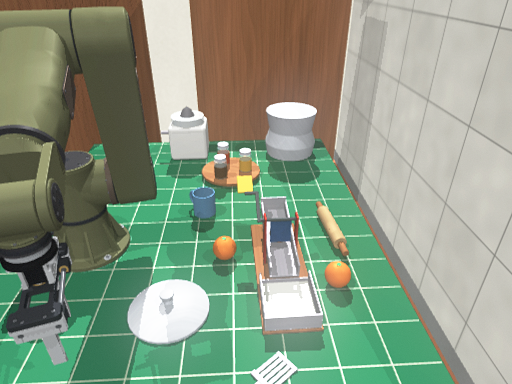

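The scene view shows the paddle at about (260,168), the red posts near (210,195) and (230,180), and the chute mandarin at (226,198). In the side view the paddle is at (245,184) and the posts at about (267,235) and (297,228). Loose look-alike mandarins lie on both sides of the feeder.

```bash
cat > h.py <<'E'
import cv2,numpy as np
from station import *
def ray(m,p):
    f=192/np.tan(np.radians(m["fovy"])/2)
    T=np.array(m["T"]);d=T[:3,:3]@np.array([(p[0]-m["cx"])/f,(p[1]-m["cy"])/f,1.]);return T[:3,3],d/np.linalg.norm(d)
def tri(m1,p1,m2,p2):
    a,u=ray(m1,p1);b,v=ray(m2,p2)
    s=np.linalg.lstsq(np.c_[u,-v],b-a,rcond=None)[0]
    P,Q=a+s[0]*u,b+s[1]*v;return (P+Q)/2,np.linalg.norm(P-Q)
def plane(m,p,z):
    a,d=ray(m,p);return a+d*(z-a[2])/d[2]
def proj(m,P):
    f=192/np.tan(np.radians(m["fovy"])/2)
    T=np.array(m["T"]);c=T[:3,:3].T@(np.array(P)-T[:3,3]);return np.array([m["cx"]+f*c[0]/c[2],m["cy"]+f*c[1]/c[2]])
def blobs(im,lo,hi,amin=15):
    h=cv2.cvtColor(im,cv2.COLOR_BGR2HSV);k=cv2.inRange(h,np.array(lo),np.array(hi))
    n,l,s,c=cv2.connectedComponentsWithStats(k)
    return [(s[i].tolist(),c[i].round(1).tolist(),cv2.boxPoints(cv2.minAreaRect(np.argwhere(l==i)[:,::-1].astype(np.float32))).round(0).tolist()) for i in range(1,n) if s[i][4]>=amin]
E
python3 - <<'E'
from h import *
for n,x0,x1,y0,y1 in(("scene",150,300,140,260),("side",190,370,160,340)):
    a=cv2.imread(f"pics/{n}0.png");
    k=np.zeros_like(a);k[y0:y1,x0:x1]=a[y0:y1,x0:x1]
    for nm,lo,hi in(("yel",(22,140,120),(34,255,255)),("red",(0,120,60),(6,255,190)),("red2",(172,120,60),(180,255,255)),("blue",(105,100,40),(125,255,255)),("or",(7,180,180),(18,255,255))):
        for b in blobs(k,lo,hi): print(n,nm,*b)
a=cv2.imread("pics/scene0.png")[145:250,160:280];b=cv2.imread("pics/side0.png")[170:335,225:345]
cv2.imwrite("pics/c.png",np.hstack([cv2.resize(a,(400,350),interpolation=2),cv2.resize(b,(400,550),interpolation=2)[:350]]))
E
```

```text
scene yel [252, 166, 17, 6, 61] [260.5, 168.2] [[252.0, 166.0], [268.0, 166.0], [268.0, 171.0], [252.0, 171.0]]
scene red [226, 169, 7, 20, 63] [229.1, 178.9] [[226.0, 169.0], [231.0, 169.0], [232.0, 188.0], [228.0, 188.0]]
scene red [206, 180, 9, 38, 158] [210.2, 200.7] [[204.0, 180.0], [209.0, 179.0], [215.0, 217.0], [210.0, 218.0]]
scene blue [213, 178, 13, 21, 155] [218.5, 186.9] [[213.0, 178.0], [225.0, 178.0], [225.0, 198.0], [213.0, 198.0]]
scene or [253, 182, 16, 16, 194] [260.6, 189.5] [[253.0, 182.0], [268.0, 182.0], [268.0, 197.0], [253.0, 197.0]]
scene or [219, 192, 14, 13, 117] [225.4, 198.2] [[219.0, 192.0], [232.0, 192.0], [232.0, 204.0], [219.0, 204.0]]
scene or [162, 202, 19, 18, 209] [171.2, 210.8] [[160.0, 205.0], [177.0, 199.0], [182.0, 216.0], [165.0, 221.0]]
side red [294, 213, 4, 32, 60] [296.0, 229.4] [[294.0, 213.0], [297.0, 213.0], [297.0, 244.0], [294.0, 244.0]]
side red [264, 220, 3, 41, 77] [264.6, 240.6] [[263.0, 260.0], [264.0, 220.0], [266.0, 220.0], [265.0, 260.0]]
side blue [270, 222, 21, 19, 316] [280.0, 230.4] [[270.0, 222.0], [290.0, 222.0], [290.0, 240.0], [270.0, 240.0]]
```

View pics/c.png

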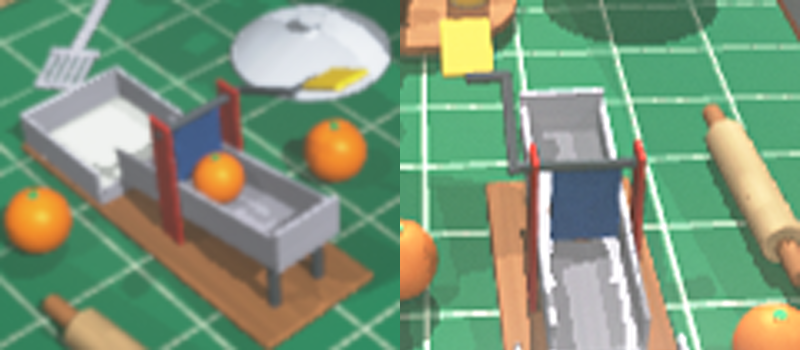

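```bash
python3 - <<'E'
from h import *
S,D=camera_model("scene"),camera_model("side")
P,e=tri(S,(261.2,168.6),D,(245.1,184.1));print("paddle",P.round(4),e)
L,e=tri(S,(228.4,169.6),D,(265.2,214.4));print("postL",L.round(4),e)
R,e=tri(S,(208.6,180.4),D,(297.1,212.6));print("postR",R.round(4),e)
L=(plane(S,(228.4,169.6),.172)+plane(D,(265.2,214.4),.172))/2;R=(plane(S,(208.6,180.4),.172)+plane(D,(297.1,212.6),.172))/2
print(L,R)
yaw=np.arctan2(*(R-L)[1::-1]);o=(L+R)/2;print(yaw,o)
c,s=np.cos(yaw),np.sin(yaw);print("paddle pred",o[:2]+np.array([[c,-s],[s,c]])@[-.095,.111])
yl=np.array(P)-o;print("paddle in feeder",c*yl[0]+s*yl[1],-s*yl[0]+c*yl[1])
# other: mandarin A, mug, side
print("big mandarin",tri(S,(260.6,189.5),D,(224.5,248)),"mug",tri(S,(325,200),D,(204,190)))
print("steamer knob",tri(S,(255,152),D,(166,294)))
# chute long edges direction from side: baseboard left edge
print([plane(D,p,.0) for p in((266,327),(252,226))])
E
```

```text
paddle [ 0.5007 -0.0016  0.2116] 0.0034932766623342365
postL [ 0.553  -0.1135  0.1748] 0.0018299741796099379
postR [ 0.6421 -0.1109  0.176 ] 0.00380361418090992
[ 0.55192876 -0.11341537  0.172     ] [ 0.64109612 -0.11069813  0.172     ]
0.030463978560501752 [ 0.59651244 -0.11205675  0.172     ]
paddle pred [ 0.49817554 -0.00400188]
paddle in feeder -0.09244918581191545 0.11332679156628299
big mandarin (array([ 0.43259026, -0.08119607,  0.03531673]), np.float64(0.0034373154859118115)) mug (array([0.36003811, 0.16926354, 0.09709592]), np.float64(0.0033962457569260114))
steamer knob (array([ 0.2865036 , -0.27404507,  0.04714167]), np.float64(0.0014498393790117537))
[array([ 0.53859833, -0.35337909,  0.        ]), array([0.52582762, 0.07590814, 0.        ])]
```

The paddle centre is at about (0.499, -0.003, 0.213) and the feeder yaw is about 0.03, which agrees with the text's geometry. I'll rise, travel over the feeder area and shut the fingers on the way.

Request:
send_rows(targets=[{"z":0.18,"claw":0},{"z":0.18,"claw":0},{"x":0.093,"y":0.145,"spin":-0.01,"claw":0},{"x":0.093,"y":0.145,"spin":-0.01,"claw":0},{"x":0.093,"y":0.145,"spin":-0.01,"claw":0},{"x":0.093,"y":0.145,"spin":-0.01,"claw":0},{"x":0.093,"y":0.145,"spin":-0.01,"claw":0},{"x":0.093,"y":0.145,"spin":-0.01,"claw":0},{"x":0.093,"y":0.145,"spin":-0.01,"claw":0},{"x":0.093,"y":0.145,"spin":-0.01,"claw":0},{"x":0.093,"y":0.145,"spin":-0.01,"claw":0},{"x":0.093,"y":0.145,"spin":-0.01,"claw":0},{"x":0.093,"y":0.145,"spin":-0.01,"claw":0},{"x":0.093,"y":0.145,"spin":-0.01,"claw":0},{"x":0.093,"y":0.145,"spin":-0.01,"claw":0},{"x":0.093,"y":0.145,"spin":-0.01,"claw":0},{"x":0.093,"y":0.145,"spin":-0.01,"claw":0},{"x":0.093,"y":0.145,"spin":-0.01,"claw":0},{"x":0.093,"y":0.145,"spin":-0.01,"claw":0},{"x":0.093,"y":0.145,"spin":-0.01,"claw":0}], force=20)

```text
schema error: expected keys x, y, z, spin, claw
```

Request:
send_rows(targets=[{"x":0,"y":0,"z":0.18,"spin":0,"claw":0},{"x":0,"y":0,"z":0.18,"spin":0,"claw":0},{"x":0.093,"y":0.145,"z":0,"spin":-0.01,"claw":0},{"x":0.093,"y":0.145,"z":0,"spin":-0.01,"claw":0},{"x":0.093,"y":0.145,"z":0,"spin":-0.01,"claw":0},{"x":0.093,"y":0.145,"z":0,"spin":-0.01,"claw":0},{"x":0.093,"y":0.145,"z":0,"spin":-0.01,"claw":0},{"x":0.093,"y":0.145,"z":0,"spin":-0.01,"claw":0},{"x":0.093,"y":0.145,"z":0,"spin":-0.01,"claw":0},{"x":0.093,"y":0.145,"z":0,"spin":-0.01,"claw":0},{"x":0.093,"y":0.145,"z":0,"spin":-0.01,"claw":0},{"x":0.093,"y":0.145,"z":0,"spin":-0.01,"claw":0},{"x":0.093,"y":0.145,"z":0,"spin":-0.01,"claw":0},{"x":0.093,"y":0.145,"z":0,"spin":-0.01,"claw":0},{"x":0.093,"y":0.145,"z":0,"spin":-0.01,"claw":0},{"x":0.093,"y":0.145,"z":0,"spin":-0.01,"claw":0},{"x":0.093,"y":0.145,"z":0,"spin":-0.01,"claw":0},{"x":0.093,"y":0.145,"z":0,"spin":-0.01,"claw":0},{"x":0.093,"y":0.145,"z":0,"spin":-0.01,"claw":0},{"x":0.093,"y":0.145,"z":0,"spin":-0.01,"claw":0}], force=20)

```text
time_s: 2.1
ee_pos: [0.5003, -0.0013, 0.2772]
eef_rot: [3.142, 0.0, 0.021]
force: [0.6, 0.1, -0.2]
grip_width: 0.0003
grip_force: 0.0
```

```bash
python3 - <<'E'
from h import *
o=get_obs();print(o["time_s"],o["ee_pos"],o["eef_rot"],o["force"],o["grip_width"])
a=camera("scene");b=camera("side");
cv2.imwrite("pics/c1.png",np.hstack([cv2.resize(a[100:250,160:310],(400,400)),cv2.resize(b[100:280,160:340],(400,400))]))
E
```

```text
2.1 [ 0.50033022 -0.00125346  0.27720144] [3.14158702e+00 4.37471193e-04 2.14779707e-02] [ 0.5860158   0.10358446 -0.2311218 ] 0.00034683835150699227
```

View pics/c1.png

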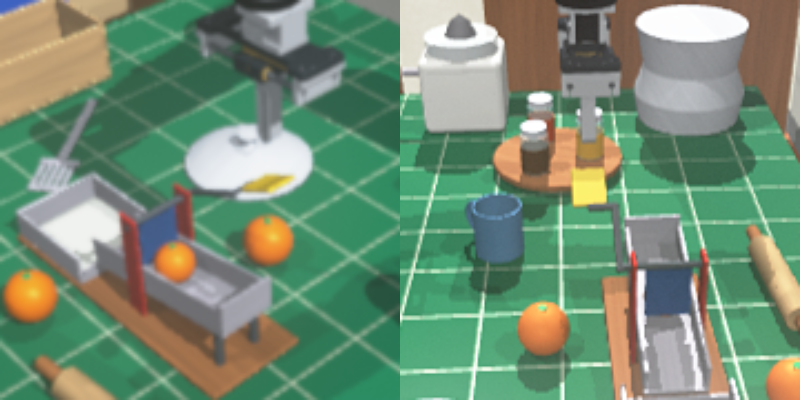

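The shut fingers hang above the paddle, at about (590,150) and (588,185) in the side crop. Pressing down.

Request:
send_rows(targets=[{"x":0,"y":0.015,"z":-0.06,"spin":0,"claw":0},{"x":0,"y":0.015,"z":-0.06,"spin":0,"claw":0},{"x":0,"y":0,"z":-0.06,"spin":0,"claw":0},{"x":0,"y":0,"z":-0.05,"spin":0,"claw":0},{"x":0,"y":0,"z":-0.05,"spin":0,"claw":0},{"x":0,"y":0,"z":-0.05,"spin":0,"claw":0},{"x":0,"y":0,"z":-0.05,"spin":0,"claw":0},{"x":0,"y":0,"z":-0.05,"spin":0,"claw":0}])

```text
time_s: 3.0
ee_pos: [0.5, 0.0034, 0.1909]
eef_rot: [-3.141, -0.001, 0.022]
force: [0.7, 1.1, 3.8]
grip_width: 0.0003
grip_force: 1.6
```

Request:
send_rows(targets=[{"x":0,"y":0,"z":-0.05,"spin":0,"claw":0},{"x":0,"y":0,"z":-0.05,"spin":0,"claw":0},{"x":0,"y":0,"z":-0.05,"spin":0,"claw":0},{"x":0,"y":0,"z":-0.05,"spin":0,"claw":0},{"x":0,"y":0,"z":-0.05,"spin":0,"claw":0},{"x":0,"y":0,"z":-0.05,"spin":0,"claw":0}])

```text
time_s: 3.6
ee_pos: [0.5, 0.0027, 0.1308]
eef_rot: [3.14, -0.0, 0.022]
force: [0.5, -2.8, 6.3]
grip_width: 0.0006
grip_force: 2.7
```

Request:
send_rows(targets=[{"x":0,"y":0,"z":-0.04,"spin":0,"claw":0},{"x":0,"y":0,"z":-0.04,"spin":0,"claw":0},{"x":0,"y":0,"z":-0.03,"spin":0,"claw":0}])

```text
time_s: 3.9
ee_pos: [0.5, 0.0028, 0.1088]
eef_rot: [3.141, -0.0, 0.022]
force: [-0.6, -2.1, 7.3]
grip_width: 0.0005
grip_force: 2.9
```

```bash
python3 - <<'E'
from h import *
o=get_obs();print(o["time_s"],o["ee_pos"],o["force"])
a=camera("scene");b=camera("side");
cv2.imwrite("pics/c2.png",np.hstack([cv2.resize(a[100:250,160:310],(400,400)),cv2.resize(b[160:340,190:370],(400,400))]))
E
```

```text
3.9 [0.49995834 0.00278597 0.10884785] [-0.5944543  -2.10630373  7.33809209]
```

View pics/c2.png

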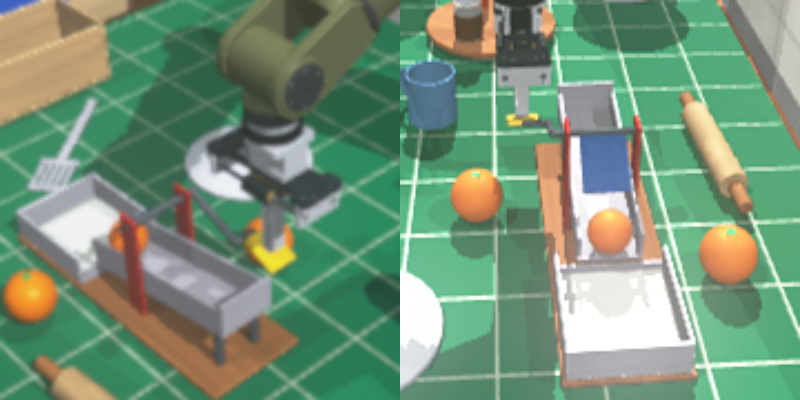

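The lid is open and the mandarin is rolling out past it, at (610,232) in the side crop. I'll hold here.

Request:
send_rows(targets=[{"x":0,"y":0,"z":-0.01,"spin":0,"claw":0},{"x":0,"y":0,"z":0,"spin":0,"claw":0},{"x":0,"y":0,"z":0,"spin":0,"claw":0},{"x":0,"y":0,"z":0,"spin":0,"claw":0},{"x":0,"y":0,"z":0,"spin":0,"claw":0},{"x":0,"y":0,"z":0,"spin":0,"claw":0},{"x":0,"y":0,"z":0,"spin":0,"claw":0},{"x":0,"y":0,"z":0,"spin":0,"claw":0},{"x":0,"y":0,"z":0,"spin":0,"claw":0},{"x":0,"y":0,"z":0,"spin":0,"claw":0},{"x":0,"y":0,"z":0,"spin":0,"claw":0},{"x":0,"y":0,"z":0,"spin":0,"claw":0},{"x":0,"y":0,"z":0,"spin":0,"claw":0},{"x":0,"y":0,"z":0,"spin":0,"claw":0},{"x":0,"y":0,"z":0,"spin":0,"claw":0},{"x":0,"y":0,"z":0,"spin":0,"claw":0}])

```text
time_s: 5.6
ee_pos: [0.5, 0.003, 0.1072]
eef_rot: [3.141, -0.0, 0.022]
force: [-0.0, 0.2, 6.4]
grip_width: 0.0005
grip_force: 2.8
```

```bash
python3 - <<'E'
from h import *
o=get_obs();print(o["time_s"],o["ee_pos"],o["force"])
S,D=camera_model("scene"),camera_model("side")
for i in range(2):
    a=camera("scene");b=camera("side");k=np.zeros_like(b);k[200:340,240:330]=b[200:340,240:330]
    for n,im in(("s",a[140:260,150:300]),("d",k)):
        for q in blobs(im,(5,150,120),(18,255,255)):print(n,q[:2], plane(D,q[1],.044).round(3) if n=="d" else "")
cv2.imwrite("pics/c3.png",np.hstack([cv2.resize(a[100:250,160:310],(400,400)),cv2.resize(b[160:340,190:370],(400,400))]))
E
```

```text
5.6 [0.49996049 0.00297077 0.10724685] [-0.04146477  0.16578368  6.35076148]
s ([29, 31, 13, 13, 112], [35.0, 37.5]) 
s ([103, 42, 5, 5, 17], [105.4, 43.9]) 
s ([117, 45, 3, 8, 19], [117.9, 48.9]) 
s ([12, 62, 19, 19, 240], [21.0, 71.4]) 
d ([325, 264, 5, 10, 31], [327.7, 269.2]) [ 0.723 -0.203  0.044]
s ([29, 31, 13, 13, 111], [35.1, 37.5]) 
s ([103, 42, 5, 5, 17], [105.4, 43.9]) 
s ([117, 45, 3, 8, 18], [117.8, 48.7]) 
s ([12, 62, 19, 19, 240], [21.0, 71.4]) 
d ([325, 264, 5, 12, 34], [327.8, 269.6]) [ 0.723 -0.205  0.044]
```

View pics/c3.png

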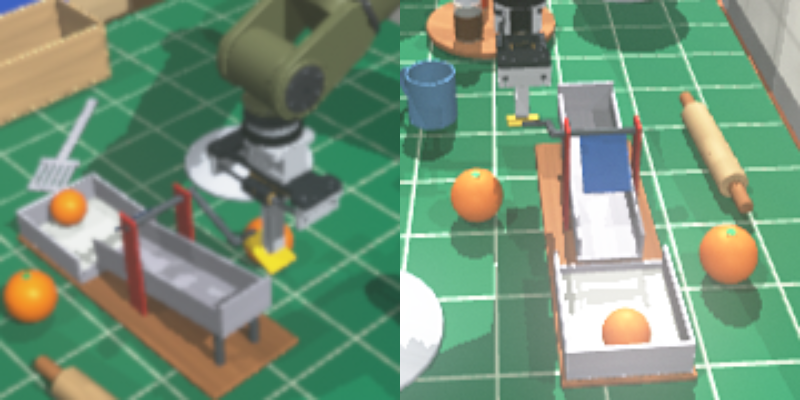

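The mandarin lies still in the tray, at (68,207) in the scene crop and (627,330) in the side crop. Easing the paddle up now.

Request:
send_rows(targets=[{"x":0,"y":0,"z":0.02,"spin":0,"claw":0},{"x":0,"y":0,"z":0.03,"spin":0,"claw":0},{"x":0,"y":0,"z":0.03,"spin":0,"claw":0},{"x":0,"y":0,"z":0.03,"spin":0,"claw":0},{"x":0,"y":0,"z":0.03,"spin":0,"claw":0},{"x":0,"y":0,"z":0.03,"spin":0,"claw":0},{"x":0,"y":0,"z":0.03,"spin":0,"claw":0},{"x":0,"y":0,"z":0.03,"spin":0,"claw":0},{"x":0,"y":0,"z":0.03,"spin":0,"claw":0},{"x":0,"y":0,"z":0.03,"spin":0,"claw":0},{"x":0,"y":0,"z":0.03,"spin":0,"claw":0},{"x":0,"y":0,"z":0.03,"spin":0,"claw":0},{"x":0,"y":0,"z":0.03,"spin":0,"claw":0},{"x":0,"y":0,"z":0.03,"spin":0,"claw":0}])

```text
time_s: 7.2
ee_pos: [0.4998, 0.0031, 0.1898]
eef_rot: [3.141, 0.0, 0.022]
force: [0.1, -3.3, 1.5]
grip_width: 0.0005
grip_force: 1.4
```

Request:
send_rows(targets=[{"x":0,"y":0,"z":0.015,"spin":0,"claw":0},{"x":0,"y":0,"z":0.015,"spin":0,"claw":0},{"x":0,"y":0,"z":0.015,"spin":0,"claw":0},{"x":0,"y":0,"z":0.015,"spin":0,"claw":0},{"x":0,"y":0,"z":0.015,"spin":0,"claw":0},{"x":0,"y":0,"z":0.015,"spin":0,"claw":0},{"x":0,"y":0,"z":0.015,"spin":0,"claw":0},{"x":0,"y":0,"z":0.015,"spin":0,"claw":0},{"x":0,"y":0,"z":0.015,"spin":0,"claw":0},{"x":0,"y":0,"z":0.015,"spin":0,"claw":0}])

```text
time_s: 8.2
ee_pos: [0.4998, 0.0034, 0.2197]
eef_rot: [-3.142, 0.0, 0.022]
force: [0.3, -1.7, 1.0]
grip_width: 0.0004
grip_force: 0.9
```

Request:
send_rows(targets=[{"x":0,"y":0,"z":0.015,"spin":0,"claw":0},{"x":0,"y":0,"z":0.015,"spin":0,"claw":0},{"x":0,"y":0,"z":0.015,"spin":0,"claw":0},{"x":0,"y":0,"z":0.015,"spin":0,"claw":0},{"x":0,"y":0,"z":0.015,"spin":0,"claw":0},{"x":0,"y":0,"z":0.015,"spin":0,"claw":0}])

```text
time_s: 8.8
ee_pos: [0.4998, 0.0034, 0.2377]
eef_rot: [-3.142, 0.0, 0.022]
force: [0.3, -0.5, -0.2]
grip_width: 0.0003
grip_force: 0.0
```

Contact is gone, so I'll rise clear and check.

Request:
send_rows(targets=[{"x":0,"y":0,"z":0.1,"spin":0,"claw":0},{"x":0,"y":0,"z":0.1,"spin":0,"claw":0},{"x":0,"y":0,"z":0.1,"spin":0,"claw":0},{"x":0,"y":0,"z":0.1,"spin":0,"claw":0},{"x":0,"y":0,"z":0,"spin":0,"claw":0},{"x":0,"y":0,"z":0,"spin":0,"claw":0},{"x":0,"y":0,"z":0,"spin":0,"claw":0},{"x":0,"y":0,"z":0,"spin":0,"claw":0}])

```text
time_s: 9.6
ee_pos: [0.4996, 0.0034, 0.3164]
eef_rot: [-3.141, 0.002, 0.022]
force: [-0.5, -0.8, 0.1]
grip_width: 0.0004
grip_force: 0.0
```

```bash
python3 - <<'E'
from h import *
o=get_obs();print(o["time_s"],o["ee_pos"],o["force"])
a=camera("scene");b=camera("side")
print([q[:2] for q in blobs(a[140:200,240:300],(22,140,120),(34,255,255))],[q[:2] for q in blobs(b[200:260,255:300],(105,100,40),(125,255,255))])
cv2.imwrite("pics/c4.png",np.hstack([cv2.resize(a[100:250,160:310],(400,400)),cv2.resize(b[160:340,190:370],(400,400))]))
E
```

```text
9.6 [0.49961276 0.00336775 0.31644217] [-0.52541105 -0.75132642  0.11016634]
[([12, 26, 17, 6, 58], [20.2, 28.2])] [([15, 22, 21, 19, 277], [25.0, 29.8])]
```

View pics/c4.png

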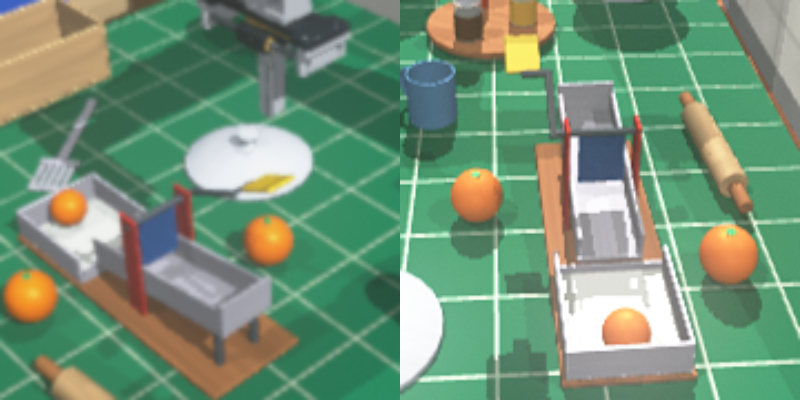

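The lid is shut: the paddle and lid blobs are back at their starting pixels. The mandarin is in the tray at (68,207), and the arm is clear.

```bash
python3 -c "
from station import *
print(hand_in())"
```

```text
the job is handed in; nothing more can be done
None
```

I pressed the lever until the mandarin rolled into the tray, eased the lid shut with the fingers on the paddle, moved clear and handed the job in; the hand-in gave no verdict, but the last pictures show the lid shut and the mandarin in the tray.

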